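Put the sorted stream samples into their stands

TASK

Put away the four sample vials that have coloured caps: stand each one upright in the stand of the same colour as its cap, wide vials in the wide stands and slim vials in the slim stands. Set them down, do not drop or tip them. Leave the two white-capped vials standing where they are.

Things in the scene. Friction and masses are not known exactly. Their poses are not given: they have to be found in the camera images.
- blue_wide: Wide closed sample vial with a blue cap and a paper label, loose, standing upright on the bench (z = 0): glass body 40 mm across and 45 mm high under a screw cap 42 mm across and 15 mm high, 60 mm tall in all, about 90 g. Origin: centre of its underside, z up its axis; round, so its yaw means nothing.
- blue_slim: Slim closed sample vial with a blue cap and a paper label, loose, standing upright on the bench (z = 0): glass body 20 mm across and 55 mm high under a screw cap 22 mm across and 15 mm high, 70 mm tall in all, about 35 g. Origin: centre of its underside, z up its axis; round, so its yaw means nothing.
- yellow_wide: Wide closed sample vial with a yellow cap and a paper label, loose, standing upright on the bench (z = 0): glass body 40 mm across and 45 mm high under a screw cap 42 mm across and 15 mm high, 60 mm tall in all, about 90 g. Origin: centre of its underside, z up its axis; round, so its yaw means nothing.
- yellow_slim: Slim closed sample vial with a yellow cap and a paper label, loose, standing upright on the bench (z = 0): glass body 20 mm across and 55 mm high under a screw cap 22 mm across and 15 mm high, 70 mm tall in all, about 35 g. Origin: centre of its underside, z up its axis; round, so its yaw means nothing.
- white_wide: Wide closed sample vial with a white cap and a paper label, loose, standing upright on the bench (z = 0): glass body 40 mm across and 45 mm high under a screw cap 42 mm across and 15 mm high, 60 mm tall in all, about 90 g. Origin: centre of its underside, z up its axis; round, so its yaw means nothing. It is empty and stays where it is.
- white_slim: Slim closed sample vial with a white cap and a paper label, loose, standing upright on the bench (z = 0): glass body 20 mm across and 55 mm high under a screw cap 22 mm across and 15 mm high, 70 mm tall in all, about 35 g. Origin: centre of its underside, z up its axis; round, so its yaw means nothing. It is empty and stays where it is.
- blue_wide_stand: Wide blue vial stand, fixed to the bench: a shallow round open-topped cup, 66 mm across outside, 60 mm inside, 16 mm high over all, walls 3 mm, inner floor 4 mm above its underside. Origin: centre of its underside. Any vial, stand or unlisted thing has its centre at least 70 mm from the next one's; unlisted things among them are below 30 mm tall.
- blue_slim_stand: Slim blue vial stand, fixed to the bench: a shallow round open-topped cup, 44 mm across outside, 38 mm inside, 16 mm high over all, walls 3 mm, inner floor 4 mm above its underside. Origin: centre of its underside. Any vial, stand or unlisted thing has its centre at least 70 mm from the next one's; unlisted things among them are below 30 mm tall.
- yellow_wide_stand: Wide yellow vial stand, fixed to the bench: a shallow round open-topped cup, 66 mm across outside, 60 mm inside, 16 mm high over all, walls 3 mm, inner floor 4 mm above its underside. Origin: centre of its underside. Any vial, stand or unlisted thing has its centre at least 70 mm from the next one's; unlisted things among them are below 30 mm tall.
- yellow_slim_stand: Slim yellow vial stand, fixed to the bench: a shallow round open-topped cup, 44 mm across outside, 38 mm inside, 16 mm high over all, walls 3 mm, inner floor 4 mm above its underside. Origin: centre of its underside. Any vial, stand or unlisted thing has its centre at least 70 mm from the next one's; unlisted things among them are below 30 mm tall.
There are look-alikes about, which are no part of the job. Leave any pink look-alike of the yellow_slim_stand alone. What is shaped like the blue_wide but turquoise is not meant.

How it is judged:
By the outcome, as a careful person would: the job done as asked, in the order asked, and still so for the second after the job is handed in, with the robot touching nothing.
It also fails if it takes over 115 s, if anything falls off the work surface, if the arm or the gripper's body presses on something with over 40 N, if the wrist force passes 120 N, or if a joint passes its speed limit or range.

ROBOT

A 6-joint arm with a two-finger parallel gripper is mounted at the origin on the work surface. World frame = base frame: x ahead of the robot, y to its left, z up, the work surface at z = 0. Lengths are in m, angles in degrees, forces in N, time in s.
With the tool pointing down it reaches from about 0.4 to 0.825 m from the base axis. Payload 7 kg.
Tool frame: the origin (TCP) lies on the centre line of the jaws, within the pads' length; the fingertips stand 19 mm ahead of it and the grasp point (between the pads) is the TCP (r.tip_extent is the distance from the TCP to the fingertips, in m); z points along the fingers, y is the line along which they close (so a half turn about z gives the same grasp; the last joint's range is limited). The gripper opens to 88 mm and grips with 3 to 60 N. Pads are 19 mm wide; open, the fingers measure 130 mm over their backs; the gripper's body (78 mm by 193 mm) begins 47 mm behind the grasp point.
Start: joints at [81.366, 20.546, 0.682, 0, -70.136, -16.507], TCP at [0.287, 0.611, 0.246] pointing down, gripper open.
Joint ranges: [-176.03, 176.03], [-82.01, 121.73], [-58.28, 71.71], [-173.87, 95.51], [-174.79, -0.11], [-173.66, 173.66]. Speed limits (degrees/s): [136.94, 136.94, 172.46, 180, 180, 180].

INTERFACE

Orientations are given as [roll, pitch, yaw] about the fixed x, y, z axes, in that order (R = Rz(yaw) Ry(pitch) Rx(roll)).
In Python, from plant import r gives the robot as it stands. The module is installed in compiled form; this text tells all that it offers.
- The arm moves only by the tool jog_arm, never from a script. Its argument "deltas" is a list that holds one entry, the list of rows, each a list of 5 numbers: the opening, from -1 (shut) to 1 (fully open), then the shift along the world's x, y, z in cm, then the turn about the world's z in rad. In form: [[[claw, dx, dy, dz, turn], ...]]. A call has 1 to 8 rows; each row shifts and turns the commanded pose from where the row before left it; what a row does not reach is not made up. A row lasts 1/8 s, in which the tool goes at most 62.5 mm and 10.7 degrees, less where a joint would pass 70% of its speed; a pose out of reach is approached as far as the arm can. A call with a gripper value outside its range is refused whole. The fingers move at their own pace and stop on an object; "force" is the grip in N (left out, the last holds). Time passes only in rows, so rows that do not move let the fingers close. It gives the time, the measured TCP pose, the force, the opening and the grip force at its end, in the units of the state.
- r.get_state(): the state, without advancing time (a new reading comes with each control period).
- r.capture(name): name is "scene" or "top" or "wrist"; returns the picture (420x560x3 uint8, blue, green, red); there is no depth.
- r.camera_info(name): a dict with "fx", "fy", "cx", "cy" (pixels), "view" (4x4, takes a point from world to camera coordinates). Camera axes: x right, y up, looking along -z (the intrinsics and any distortion apply to the point x, -y, -z); pixel columns grow to the right and rows downward; lengths in m; the calibration is good to about 2 mm. A picture is of the moment at which its call begins: read the wrist's pose just before it. camera_info takes no time and is no camera call; for the wrist camera it gives the pose at the moment of the call.
- r.close_job(): hands the job in; it is judged then, once.
The state is a dict: "time_s": time; "joints": joint angles; "qd": joint speeds; "joint_torque": joint torques, N m; "tcp_pos": TCP position; "eef_rot": TCP orientation; "contact_force": force on the tool from outside, world axes, zero at the start; "moment": the same for the moment, N m; "gripper_width": finger opening in m; "gripper_force": force on a finger pad.
Only numpy, scipy, OpenCV 4.12 (cv2) and the standard library are available. Lean on these libraries where they do the work, as an engineer would, in place of code of your own. Each camera call takes 0.05 s, during which the arm holds its last target. There are 200 camera calls.

## Working session

There is one attempt and no reset: what is moved stays moved. The work goes in short steps, Python scripts to look and compute and a tool call to move; the robot and the scene stay as the last step left them, time stands still between calls to the robot, and variables do not carry over. Pictures are saved under pics/ and viewed, at most 14 in all, crops included, and the job is handed in when it is done.

Besides the shell and the picture viewer there is one more tool, called by a JSON object that holds its "fn" and its "kwargs". jog_arm: Moves the arm, as the interface text tells. Its arguments: {"type":"object","properties":{"deltas":{"type":"array"},"force":{"type":"number"}},"required":["deltas"]}

```bash
mkdir -p pics; python3 - <<'E'
from plant import r
import cv2, numpy as np
for n in("scene","top"):
    im=r.capture(n); cv2.imwrite(f"pics/{n}0.png",im); i=r.camera_info(n); print(n,{k:np.round(v,4).tolist() if not isinstance(v,str) else v for k,v in i.items()})
s=r.get_state();print(s)
E
```

```text
scene {'fx': 411.7003, 'fy': 411.7003, 'cx': 279.226, 'cy': 209.1133, 'view': [[0.2487, 0.9686, -0.004, -0.1479], [-0.7735, 0.201, 0.6011, 0.3693], [0.583, -0.1464, 0.7992, -1.1357], [0.0, 0.0, 0.0, 1.0]]}
top {'fx': 544.806, 'fy': 544.806, 'cx': 275.3335, 'cy': 211.2286, 'view': [[-0.0222, -0.9997, -0.0083, 0.0383], [0.9984, -0.0226, 0.051, -0.521], [-0.0512, -0.0072, 0.9987, -1.1274], [0.0, 0.0, 0.0, 1.0]]}
{'time_s': 0.1, 'joints': array([ 8.13634052e+01,  2.05885295e+01,  6.40542707e-01, -1.81391415e-02,
       -7.01368988e+01, -1.65084335e+01]), 'qd': array([ 0.03078732, -0.08921933,  0.05668715,  0.05448887, -0.03029989,
        0.04583345]), 'joint_torque': array([-1.03484264e-03, -5.84167099e+01,  2.93749702e+01,  7.01545939e+00,
        1.01423595e-02, -5.01058003e-05]), 'tcp_pos': array([0.28664549, 0.61066773, 0.24471312]), 'eef_rot': array([ 1.79913768e+02, -7.77308087e-03, -2.51511983e+01]), 'contact_force': array([-0.176967  ,  0.96531162,  0.27835937]), 'moment': array([-0.01378711, -0.00806214,  0.03550467]), 'gripper_force': 0.0, 'gripper_width': 0.08770319520405925}
```

View pics/scene0.png

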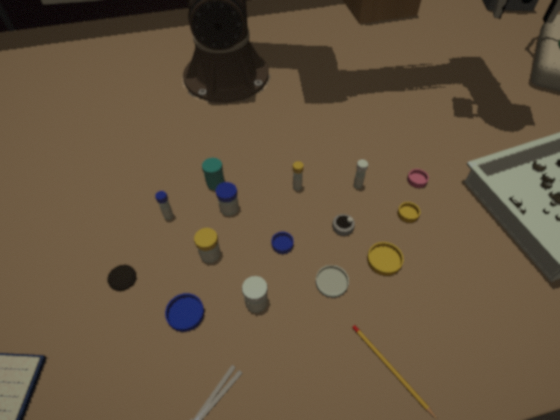

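View pics/top0.png

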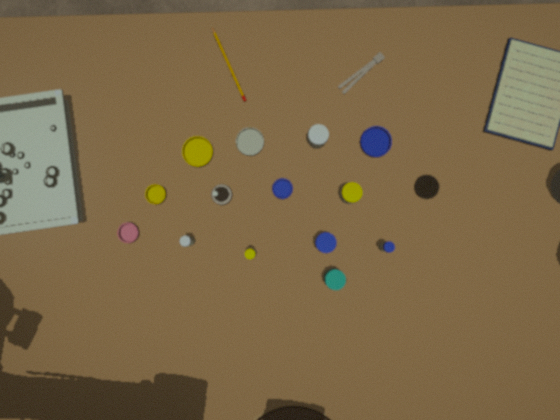

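```bash
cat > h.py <<'E'
import cv2, numpy as np
from plant import r
HUE={'blue':(108,135,120,40),'yellow':(22,36,140,60),'turq':(75,98,100,40)}
def ray(n,uv,info=None):
    i=info or r.camera_info(n); V=np.array(i['view'])
    d=V[:3,:3].T@np.array([(uv[0]-i['cx'])/i['fx'],-(uv[1]-i['cy'])/i['fy'],-1]); o=-V[:3,:3].T@V[:3,3]
    return o,d/np.linalg.norm(d)
def tri(a,b):
    (o1,d1),(o2,d2)=a,b; A=np.c_[d1,-d2]; t=np.linalg.lstsq(A,o2-o1,rcond=None)[0]
    p,q=o1+t[0]*d1,o2+t[1]*d2; return (p+q)/2,np.linalg.norm(p-q)
def plane(a,z): o,d=a; return o+d*(z-o[2])/d[2]
def blobs(im,c,amin=25):
    h=cv2.cvtColor(im,cv2.COLOR_BGR2HSV); lo,hi,s,v=HUE[c]
    m=cv2.inRange(h,(lo,s,v),(hi,255,255)); m=cv2.morphologyEx(m,cv2.MORPH_CLOSE,np.ones((3,3)))
    out=[]
    for k in cv2.findContours(m,cv2.RETR_EXTERNAL,cv2.CHAIN_APPROX_NONE)[0]:
        k=cv2.convexHull(k); M=cv2.moments(k)
        if M['m00']>amin: out.append((M['m10']/M['m00'],M['m01']/M['m00'],M['m00'],*cv2.boundingRect(k)))
    return out
E
python3 - <<'E'
from h import *
np.set_printoptions(precision=4,suppress=True)
T=cv2.imread('pics/top0.png');S=cv2.imread('pics/scene0.png')
L={'blue_wide':('blue',(325,242),(228,192)),'blue_slim':('blue',(388,247),(162,197)),'yellow_wide':('yellow',(352,192),(206,238)),'yellow_slim':('yellow',(250,254),(298,167)),
'BW':('blue',(376,142),(185,312)),'BS':('blue',(282,189),(283,243)),'YW':('yellow',(198,152),(386,258)),'YS':('yellow',(156,194),(409,212)),'turq':('turq',(335,280),(213,170))}
for k,(c,a,b) in L.items():
    f=lambda im,p:min(blobs(im,c),key=lambda q:np.hypot(q[0]-p[0],q[1]-p[1]))
    t,s=f(T,a),f(S,b)
    p,e=tri(ray('top',t),ray('scene',s)); print(k,np.round(t,1),np.round(s,1),p,'gap',round(e,4),'r',np.hypot(*p[:2]))
for k,a,z in(('white_wide',(318,133),.055),('white_slim',(185,241),.062),('grey',(250,141),.01),('dark',(427,187),.01),('ring',(221,194),.01),('pink',(129,232),.01)): print(k,plane(ray('top',a),z))
E
```

```text
blue_wide [325.4 242.1 284.5 316.  233.   20.   19. ] [225.3 190.4 260.  216.  182.   20.   18. ] [ 0.4552 -0.0733  0.0575] gap 0.0011 r 0.4610649249581305
blue_slim [388.5 246.6  68.  384.  242.   10.   10. ] [160.6 195.7  55.5 156.  192.   10.    9. ] [ 0.4436 -0.1974  0.0657] gap 0.0006 r 0.4854977162725355
yellow_wide [351.8 191.8 373.5 341.  181.   23.   23. ] [205.1 237.4 327.5 194.  228.   23.   20. ] [ 0.5551 -0.1285  0.0573] gap 0.0 r 0.5697630368416585
yellow_slim [249.5 253.3 109.  244.  247.   12.   13. ] [297.6 165.2  46.5 293.  162.   10.    8. ] [0.4364 0.0794 0.0692] gap 0.0002 r 0.4435340335850839
BW [375.3 141.3 662.  361.  127.   30.   30. ] [ 184.2  311.9 1011.5  166.   294.    37.    37. ] [ 0.6653 -0.1881  0.0081] gap 0.0001 r 0.6914028204555722
BS [282.  188.1 263.  273.  179.   19.   19. ] [282.1 242.2 269.5 272.  233.   21.   19. ] [0.5704 0.0117 0.0089] gap 0.0005 r 0.5705143992822629
YW [196.8 150.9 805.  181.  135.   33.   33. ] [385.1 257.5 800.  368.  243.   35.   30. ] [0.6532 0.19   0.0115] gap 0.0008 r 0.680280916543017
YS [154.9 193.7 366.  144.  183.   23.   22. ] [409.1 211.  240.5 399.  203.   21.   17. ] [0.5647 0.2798 0.0123] gap 0.0015 r 0.6302483564400689
turq [334.7 279.  317.5 325.  269.   21.   21. ] [211.5 165.8 203.5 203.  159.   18.   16. ] [ 0.381  -0.0899  0.0556] gap 0.0008 r 0.3914209828833606
white_wide [ 0.6767 -0.0639  0.055 ]
white_slim [0.4636 0.2084 0.062 ]
grey [0.6718 0.0769 0.01  ]
dark [ 0.5656 -0.293   0.01  ]
ring [0.5608 0.1402 0.01  ]
pink [0.4852 0.335  0.01  ]
```

{"fn": "jog_arm", "kwargs": {"deltas": [[[1,1.05,-4.28,-0.4,0.0274],[1,1.05,-4.28,-0.4,0.0274],[1,1.05,-4.28,-0.4,0.0274],[1,1.05,-4.28,-0.4,0.0274],[1,1.05,-4.28,-0.4,0.0274],[1,1.05,-4.28,-0.4,0.0274],[1,1.05,-4.28,-0.4,0.0274],[1,1.05,-4.28,-0.4,0.0274]]], "force": 20}}

```text
time_s: 1.1
tcp_pos: [0.3707, 0.2671, 0.2133]
eef_rot: [180.0, 0.0, -12.5]
contact_force: [0.9, -0.3, -0.3]
gripper_width: 0.0875
gripper_force: 0.0
```

{"fn": "jog_arm", "kwargs": {"deltas": [[[1,1.05,-4.28,-0.4,0.0274],[1,1.05,-4.28,-0.4,0.0274],[1,1.05,-4.28,-0.4,0.0274],[1,1.05,-4.28,-0.4,0.0274],[1,1.05,-4.28,-0.4,0.0274],[1,1.05,-4.28,-0.4,0.0274],[1,1.05,-4.28,-0.4,0.0274],[1,0,0,0,0]]]}}

```text
time_s: 2.1
tcp_pos: [0.4439, -0.0333, 0.1848]
eef_rot: [180.0, 0.1, -1.8]
contact_force: [-0.7, 0.4, 0.7]
gripper_width: 0.0876
gripper_force: 0.0
```

```bash
python3 - <<'E'
from h import *
print(r.get_state()['tcp_pos'])
i=r.camera_info('wrist'); im=r.capture('wrist'); cv2.imwrite('pics/w0.png',im)
for c,z in(('blue',.0575),('yellow',.0573),('turq',.057)):
    for b in blobs(im,c,200): print(c,np.round(b,1),np.round(plane(ray('wrist',b,i),z),4))
E
```

```text
[ 0.4439324  -0.03330537  0.18484529]
blue [492.2 206.3 802.  474.  192.   37.   30. ] [ 0.4424 -0.2015  0.0575]
blue [ 332.9  193.8 2123.   307.   168.    53.    53. ] [ 0.4567 -0.0738  0.0575]
blue [ 224.3   48.  2405.5  198.    19.    54.    59. ] [0.5643 0.0033 0.0575]
yellow [143.5 226.3 756.5 127.  211.   34.   32. ] [0.434  0.0805 0.0573]
yellow [ 412.8   55.7 3308.   380.    22.    66.    67. ] [ 0.5553 -0.1285  0.0573]
turq [ 347.   267.3 2478.   323.   234.    49.    66. ] [ 0.3915 -0.0868  0.057 ]
```

View pics/w0.png

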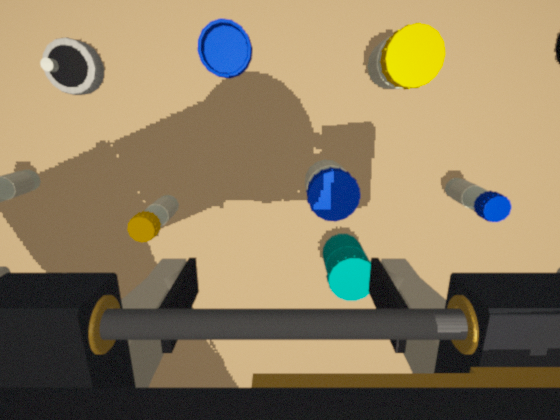

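{"fn": "jog_arm", "kwargs": {"deltas": [[[1,0.6,-2.0,-1,0.015],[1,0.6,-2.0,-1,0.016],[1,0,0,-2.5,0],[1,0,0,-2.5,0],[1,0,0,-2.5,0],[1,0,0,-2.5,0],[1,0,0,-2.0,0],[1,0,0,0,0]]]}}

```text
time_s: 3.15
tcp_pos: [0.4553, -0.0703, 0.0446]
eef_rot: [180.0, 0.2, 0.2]
contact_force: [0.3, 0.2, 0.6]
gripper_width: 0.088
gripper_force: 0.0
```

{"fn": "jog_arm", "kwargs": {"deltas": [[[-0.2,0,0,0,0],[-0.6,0,0,0,0],[-1,0,0,0,0],[-1,0,0,0,0],[-1,0,0,0,0],[-1,0,0,0,0]]], "force": 20}}

```text
time_s: 3.9
tcp_pos: [0.4564, -0.0711, 0.0457]
eef_rot: [180.0, -0.0, 0.2]
contact_force: [1.5, -0.7, 1.5]
gripper_width: 0.0416
gripper_force: 20.0
```

{"fn": "jog_arm", "kwargs": {"deltas": [[[-1,0,0,1.5,0],[-1,0,0,3,0],[-1,0,0,3,0],[-1,0,0,3,0],[-1,2,-1.2,0,0],[-1,3.5,-2,0,0],[-1,3.5,-2,0,0],[-1,3.5,-2,0,0]]]}}

```text
time_s: 4.9
tcp_pos: [0.5821, -0.1436, 0.1501]
eef_rot: [-180.0, 0.0, 0.2]
contact_force: [0.9, 1.2, -0.3]
gripper_width: 0.0416
gripper_force: 19.9
```

{"fn": "jog_arm", "kwargs": {"deltas": [[[-1,3.5,-2,0,0],[-1,3,-1.5,0,0],[-1,1.9,-1,0,0],[-1,0,0,0,0],[-1,0,0,0,0]]]}}

```text
time_s: 5.52
tcp_pos: [0.6645, -0.1878, 0.1498]
eef_rot: [-180.0, 0.1, 0.2]
contact_force: [-0.6, 0.7, -0.9]
gripper_width: 0.0416
gripper_force: 19.9
```

```bash
python3 - <<'E'
from h import *
i=r.camera_info('wrist'); im=r.capture('wrist'); cv2.imwrite('pics/w1.png',im)
for b in blobs(im,'blue',200): print(np.round(b,1),np.round(plane(ray('wrist',b,i),.012),4))
E
```

```text
[283.9 346.5 841.5 246.  340.   75.   17. ] [ 0.5243 -0.1896  0.012 ]
[ 57.9 291.6 545.5  42.  278.   39.   31. ] [0.5834 0.0153 0.012 ]
[ 283.   286.4 3979.5  234.   257.   100.    52. ] [ 0.5895 -0.1885  0.012 ]
[ 284.4  202.2 4376.   246.   166.    78.    70. ] [ 0.6686 -0.1894  0.012 ]
```

View pics/w1.png

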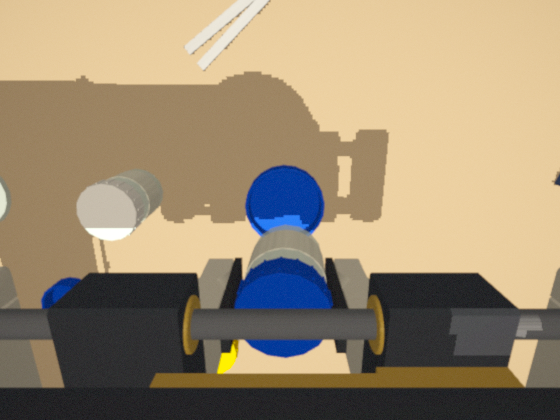

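{"fn": "jog_arm", "kwargs": {"deltas": [[[-1,0,-0.1,-2.5,0],[-1,0,0,-2.5,0],[-1,0,0,-2.5,0],[-1,0,0,-1.5,0],[-1,0,0,-0.5,0],[-1,0,0,-0.2,0],[-1,0,0,-0.1,0],[-1,0,0,0,0]]]}}

```text
time_s: 6.58
tcp_pos: [0.6656, -0.189, 0.0532]
eef_rot: [180.0, -0.1, 0.2]
contact_force: [-0.8, -0.7, -0.9]
gripper_width: 0.0413
gripper_force: 19.9
```

{"fn": "jog_arm", "kwargs": {"deltas": [[[-1,0,0,-0.1,0],[-1,0,0,-0.1,0],[-1,0,0,0,0]]]}}

```text
time_s: 6.95
tcp_pos: [0.6652, -0.189, 0.0505]
eef_rot: [-180.0, 0.0, 0.2]
contact_force: [0.7, -0.3, -1.0]
gripper_width: 0.0416
gripper_force: 19.9
```

{"fn": "jog_arm", "kwargs": {"deltas": [[[-1,0,0,-0.1,0],[-1,0,0,-0.05,0],[-1,0,0,0,0]]]}}

```text
time_s: 7.32
tcp_pos: [0.6656, -0.189, 0.0497]
eef_rot: [180.0, -0.0, 0.2]
contact_force: [0.0, 0.5, 4.4]
gripper_width: 0.0413
gripper_force: 20.0
```

{"fn": "jog_arm", "kwargs": {"deltas": [[[0.1,0,0,0,0],[0.2,0,0,0,0],[0.4,0,0,0,0],[0.4,0,0,1,0],[0.4,0,0,3,0],[0.4,0,0,3,0],[0.4,0,0,3,0],[0.4,0,0,0,0]]]}}

```text
time_s: 8.32
tcp_pos: [0.6671, -0.1892, 0.1531]
eef_rot: [180.0, -0.3, 0.2]
contact_force: [0.2, -0.2, -1.5]
gripper_width: 0.0615
gripper_force: 0.0
```

{"fn": "jog_arm", "kwargs": {"deltas": [[[0.4,-2,0,0,0],[0.4,-4,0,0,0],[0.4,-4,0,0,0],[0.4,-4,-0.3,0,0],[0.4,-4,-0.3,0,0],[0.4,-3,-0.3,0,0],[0.4,-1.2,0,0,0],[0.4,0,0,0,0]]]}}

```text
time_s: 9.32
tcp_pos: [0.4433, -0.198, 0.1494]
eef_rot: [180.0, -0.0, 0.2]
contact_force: [0.4, -0.3, 1.2]
gripper_width: 0.0616
gripper_force: 0.0
```

```bash
python3 - <<'E'
from h import *
print(r.get_state()['tcp_pos'])
for n in('top','scene','wrist'):
    i=r.camera_info(n); im=r.capture(n); cv2.imwrite(f'pics/{n}2.png',im)
    for b in blobs(im,'blue',40): print(n,np.round(b,1),*[np.round(plane(ray(n,b,i),z)[:2],4) for z in(.01,.06,.066)])
E
```

```text
[ 0.44332393 -0.19799839  0.14940398]
top [282.  188.1 264.5 273.  179.   19.   19. ] [0.5702 0.0116] [0.5655 0.0119] [0.565  0.0119]
top [375.7 141.1 684.  361.  127.   30.   30. ] [ 0.6654 -0.1885] [ 0.6566 -0.1794] [ 0.6555 -0.1783]
scene [ 182.5  309.  1215.   165.   288.    38.    43. ] [ 0.6601 -0.1902] [ 0.6841 -0.1833] [ 0.687  -0.1825]
scene [281.9 241.5 302.5 272.  232.   21.   20. ] [0.5694 0.0118] [0.6002 0.0037] [0.6038 0.0028]
wrist [283.5 229.2 830.  268.  212.   32.   35. ] [ 0.4242 -0.199 ] [ 0.4432 -0.1988] [ 0.4454 -0.1988]
wrist [  14.9   43.7 1700.     0.    10.    35.    63. ] [ 0.5673 -0.0032] [ 0.5605 -0.0384] [ 0.5596 -0.0426]
```

View pics/scene2.png

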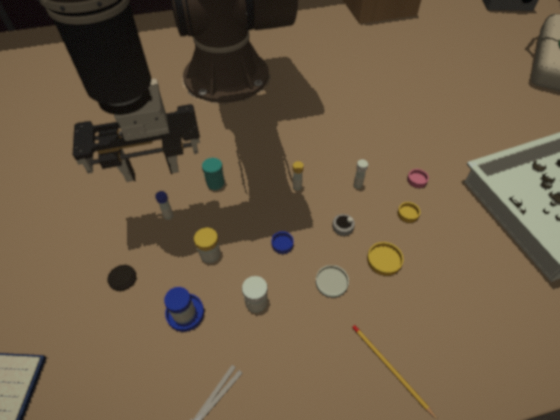

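{"fn": "jog_arm", "kwargs": {"deltas": [[[0.4,0.1,0,-2,0],[0.4,0,0,-2.5,0],[0.4,0,0,-2.5,0],[0.4,0,0,-2,0],[0.4,0,0,-0.7,0],[0.4,0,0,0,0],[0,0,0,0,0],[-0.4,0,0,0,0]]]}}

```text
time_s: 10.48
tcp_pos: [0.4448, -0.198, 0.0528]
eef_rot: [180.0, -0.1, 0.2]
contact_force: [-0.5, 0.2, 0.6]
gripper_width: 0.0466
gripper_force: 0.0
```

{"fn": "jog_arm", "kwargs": {"deltas": [[[-0.7,0,0,0,0],[-1,0,0,0,0],[-1,0,0,0,0],[-1,0,0,0,0],[-1,0,0,0,0]]], "force": 15}}

```text
time_s: 11.1
tcp_pos: [0.4445, -0.198, 0.0522]
eef_rot: [180.0, -0.0, 0.2]
contact_force: [-0.2, 0.3, 1.5]
gripper_width: 0.0212
gripper_force: 15.0
```

{"fn": "jog_arm", "kwargs": {"deltas": [[[-1,0,0,1.5,0],[-1,0,0,3,0],[-1,0,0,3,0],[-1,0,0,2.5,0],[-1,1.2,2,0,0],[-1,2.1,3.5,0,0],[-1,2.1,3.5,0,0],[-1,2.1,3.5,0,0]]]}}

```text
time_s: 12.1
tcp_pos: [0.5196, -0.0718, 0.1519]
eef_rot: [-180.0, 0.0, 0.2]
contact_force: [0.7, 0.1, -0.4]
gripper_width: 0.0215
gripper_force: 15.0
```

{"fn": "jog_arm", "kwargs": {"deltas": [[[-1,2.1,3.5,0,0],[-1,1.8,3,0,0],[-1,1.2,2,0,0],[-1,0,0,0,0],[-1,0,0,0,0]]]}}

```text
time_s: 12.72
tcp_pos: [0.5697, 0.0115, 0.1517]
eef_rot: [180.0, 0.1, 0.2]
contact_force: [0.6, -0.9, -0.4]
gripper_width: 0.0212
gripper_force: 15.0
```

```bash
python3 - <<'E'
from h import *
print(r.get_state()['tcp_pos'])
i=r.camera_info('wrist'); im=r.capture('wrist'); cv2.imwrite('pics/w3.png',im)
for b in blobs(im,'blue',100): print(np.round(b,1),np.round(plane(ray('wrist',b,i),.01),4))
E
```

```text
[0.56965249 0.01154919 0.15173127]
[ 283.   295.4 1236.5  257.   279.    53.    30. ] [0.4831 0.0107 0.01  ]
[ 283.9  204.2 2060.   259.   178.    51.    53. ] [0.5709 0.0103 0.01  ]
[ 531.7   87.3 4644.5  496.    38.    64.    93. ] [ 0.6642 -0.1775  0.01  ]
```

View pics/w3.png

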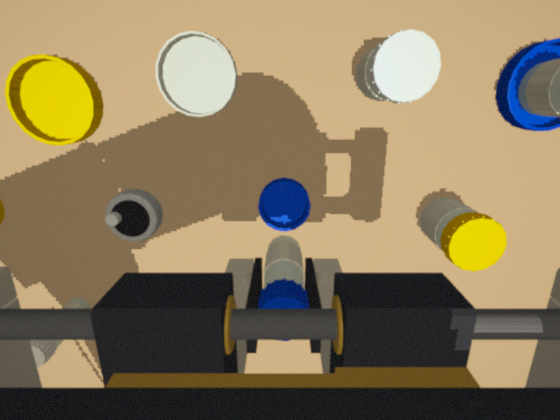

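{"fn": "jog_arm", "kwargs": {"deltas": [[[-1,0,-0.1,-2,0],[-1,0,0,-2.5,0],[-1,0,0,-2.5,0],[-1,0,0,-1.5,0],[-1,0,0,-0.5,0],[-1,0,0,-0.2,0],[-1,0,0,-0.1,0],[-1,0,0,0,0]]]}}

```text
time_s: 13.78
tcp_pos: [0.5706, 0.0112, 0.0596]
eef_rot: [-180.0, -0.1, 0.2]
contact_force: [-0.1, -0.1, -1.1]
gripper_width: 0.0215
gripper_force: 15.0
```

{"fn": "jog_arm", "kwargs": {"deltas": [[[-1,0,0,-0.1,0],[-1,0,0,-0.1,0],[-1,0,0,0,0]]]}}

```text
time_s: 14.15
tcp_pos: [0.5702, 0.011, 0.057]
eef_rot: [180.0, 0.0, 0.2]
contact_force: [0.0, -0.5, 0.4]
gripper_width: 0.0215
gripper_force: 15.0
```

{"fn": "jog_arm", "kwargs": {"deltas": [[[-1,0,0,-0.1,0],[-1,0,0,0,0],[-1,0,0,0,0]]]}}

```text
time_s: 14.52
tcp_pos: [0.5704, 0.0111, 0.0562]
eef_rot: [-180.0, -0.0, 0.2]
contact_force: [0.0, -0.1, 2.7]
gripper_width: 0.0211
gripper_force: 15.0
```

{"fn": "jog_arm", "kwargs": {"deltas": [[[-0.4,0,0,0,0],[-0.3,0,0,0,0],[-0.1,0,0,0,0],[0,0,0,1,0],[0,0,0,3,0],[0,0,0,3,0],[0.4,0,0,2.4,0],[0.5,0,0,0,0]]]}}

```text
time_s: 15.52
tcp_pos: [0.5716, 0.0114, 0.153]
eef_rot: [-179.9, -0.3, 0.2]
contact_force: [0.5, 0.8, -1.1]
gripper_width: 0.0585
gripper_force: 0.0
```

{"fn": "jog_arm", "kwargs": {"deltas": [[[0.6,-0.3,-2,0,0],[0.6,-0.4,-3.5,0,0],[0.6,-0.4,-3.5,0,0],[0.6,-0.4,-3,0,0],[0.6,0,-1.95,0,0],[0.6,0,0,0,0],[0.6,0,0,0,0]]]}}

```text
time_s: 16.4
tcp_pos: [0.5553, -0.1284, 0.1498]
eef_rot: [-180.0, 0.0, 0.2]
contact_force: [0.2, 0.3, -0.5]
gripper_width: 0.0694
gripper_force: 0.0
```

```bash
python3 - <<'E'
from h import *
print(r.get_state()['tcp_pos'])
for n in('scene','wrist'):
    i=r.camera_info(n); im=r.capture(n); cv2.imwrite(f'pics/{n}4.png',im)
    for b in blobs(im,'yellow',40): print(n,np.round(b,1),*[np.round(plane(ray(n,b,i),z)[:2],4) for z in(.01,.0575,.066)])
E
```

```text
[ 0.55527093 -0.12837496  0.14979548]
scene [385.1 257.5 799.  368.  243.   35.   30. ] [0.6527 0.191 ] [0.6761 0.1707] [0.6802 0.1671]
scene [409.1 211.1 245.  399.  203.   21.   17. ] [0.5636 0.2816] [0.5932 0.255 ] [0.5985 0.2502]
wrist [ 284.7  223.5 2762.   256.   194.    59.    60. ] [ 0.54   -0.1301] [ 0.5572 -0.1298] [ 0.5602 -0.1298]
```

View pics/scene4.png

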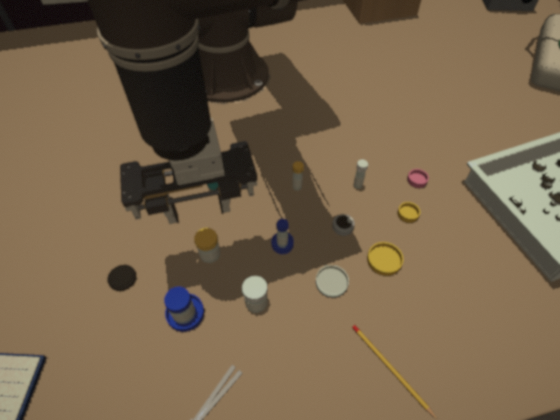

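{"fn": "jog_arm", "kwargs": {"deltas": [[[0.6,0.1,-0.1,-2,0],[0.6,0,0,-2.5,0],[0.6,0,0,-2.5,0],[0.6,0,0,-2.5,0],[0.6,0,0,-0.9,0],[0.6,0,0,0,0],[0.3,0,0,0,0],[0,0,0,0,0]]], "force": 20}}

```text
time_s: 17.5
tcp_pos: [0.5569, -0.1294, 0.047]
eef_rot: [-180.0, -0.1, 0.2]
contact_force: [0.0, -0.1, 0.3]
gripper_width: 0.0553
gripper_force: 0.0
```

{"fn": "jog_arm", "kwargs": {"deltas": [[[-0.3,0,0,0,0],[-1,0,0,0,0],[-1,0,0,0,0],[-1,0,0,0,0]]]}}

```text
time_s: 18.0
tcp_pos: [0.5566, -0.1295, 0.0465]
eef_rot: [180.0, -0.0, 0.2]
contact_force: [-1.5, 1.5, 5.8]
gripper_width: 0.0412
gripper_force: 20.0
```

{"fn": "jog_arm", "kwargs": {"deltas": [[[-1,0,0,1.5,0],[-1,0,0,3,0],[-1,0,0,3,0],[-1,0,0,3,0],[-1,0.6,2,0,0],[-1,1.2,4,0,0],[-1,1.2,4,0,0],[-1,1.2,4,0,0]]]}}

```text
time_s: 19.0
tcp_pos: [0.598, 0.0123, 0.1505]
eef_rot: [180.0, 0.1, 0.2]
contact_force: [0.4, 0.1, -1.6]
gripper_width: 0.0416
gripper_force: 20.0
```

{"fn": "jog_arm", "kwargs": {"deltas": [[[-1,1.2,4,0,0],[-1,1.2,4,0,0],[-1,1.2,4,0,0],[-1,1.1,3.5,0,0],[-1,0.7,2.5,0,0],[-1,0,0,0,0],[-1,0,0,0,0]]]}}

```text
time_s: 19.88
tcp_pos: [0.6517, 0.1902, 0.1506]
eef_rot: [180.0, 0.1, 0.2]
contact_force: [-0.7, 0.3, -0.4]
gripper_width: 0.0414
gripper_force: 20.0
```

```bash
python3 - <<'E'
from h import *
print(r.get_state()['tcp_pos'])
i=r.camera_info('wrist'); im=r.capture('wrist'); cv2.imwrite('pics/w5.png',im)
for b in blobs(im,'yellow',100): print(np.round(b,1),np.round(plane(ray('wrist',b,i),.012),4))
E
```

```text
[0.65174954 0.19018312 0.15062345]
[283.1 345.2 785.  248.  339.   72.   16. ] [0.5124 0.189  0.012 ]
[ 283.1  285.4 4120.5  234.   255.    98.    54. ] [0.5774 0.1893 0.012 ]
[ 284.8  201.1 4521.5  246.   164.    79.    71. ] [0.6565 0.1881 0.012 ]
[408.2  25.6 601.  396.    0.   25.   54. ] [0.7873 0.1008 0.012 ]
```

View pics/w5.png

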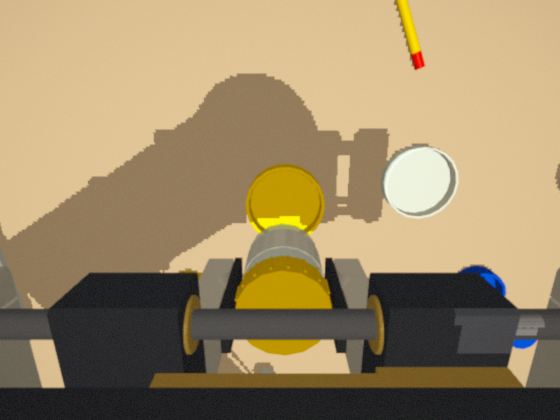

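{"fn": "jog_arm", "kwargs": {"deltas": [[[-1,0.1,-0.1,-2.5,0],[-1,0,0,-2.5,0],[-1,0,0,-2.5,0],[-1,0,0,-1.3,0],[-1,0,0,-0.5,0],[-1,0,0,-0.2,0],[-1,0,0,-0.1,0],[-1,0,0,0,0]]]}}

```text
time_s: 20.92
tcp_pos: [0.6536, 0.1897, 0.0557]
eef_rot: [-180.0, -0.0, 0.2]
contact_force: [-0.2, -0.0, -0.9]
gripper_width: 0.0414
gripper_force: 20.0
```

{"fn": "jog_arm", "kwargs": {"deltas": [[[-1,0,0,-0.1,0],[-1,0,0,-0.1,0],[-1,0,0,0,0]]]}}

```text
time_s: 21.3
tcp_pos: [0.6532, 0.1895, 0.053]
eef_rot: [180.0, 0.0, 0.2]
contact_force: [0.0, 0.2, -0.9]
gripper_width: 0.0418
gripper_force: 20.0
```

{"fn": "jog_arm", "kwargs": {"deltas": [[[-1,0,0,-0.1,0],[-1,0,0,-0.05,0],[-1,0,0,0,0]]]}}

```text
time_s: 21.68
tcp_pos: [0.6533, 0.1895, 0.0515]
eef_rot: [180.0, 0.0, 0.2]
contact_force: [-0.2, -0.2, -0.8]
gripper_width: 0.0414
gripper_force: 20.0
```

{"fn": "jog_arm", "kwargs": {"deltas": [[[-1,0,0,-0.1,0],[-1,0,0,0,0],[-1,0,0,0,0]]]}}

```text
time_s: 22.05
tcp_pos: [0.6533, 0.1896, 0.0506]
eef_rot: [-180.0, -0.0, 0.2]
contact_force: [0.3, 0.1, -0.3]
gripper_width: 0.0417
gripper_force: 20.0
```

{"fn": "jog_arm", "kwargs": {"deltas": [[[-1,0,0,-0.1,0],[-1,0,0,0,0],[-1,0,0,0,0]]]}}

```text
time_s: 22.42
tcp_pos: [0.6536, 0.1896, 0.0506]
eef_rot: [-180.0, -0.1, 0.2]
contact_force: [-2.1, -0.4, 6.3]
gripper_width: 0.0411
gripper_force: 20.0
```

{"fn": "jog_arm", "kwargs": {"deltas": [[[0.1,0,0,0,0],[0.2,0,0,0,0],[0.4,0,0,0,0],[0.4,0,0,1,0],[0.4,0,0,3,0],[0.4,0,0,3,0],[0.4,0,0,3,0],[0.4,0,0,0,0]]]}}

```text
time_s: 23.42
tcp_pos: [0.6549, 0.1903, 0.1535]
eef_rot: [-179.9, -0.3, 0.2]
contact_force: [0.0, -0.1, -0.5]
gripper_width: 0.0615
gripper_force: 0.0
```

{"fn": "jog_arm", "kwargs": {"deltas": [[[0.4,-2,-1,0,0],[0.4,-4,-2,0,0],[0.4,-4,-2,0,0],[0.4,-4,-2,0,0],[0.4,-3.7,-2,0,0],[0.4,-2.5,-1.3,0,0],[0.4,-1.5,-0.7,0,0],[0.4,0,0,0,0]]]}}

```text
time_s: 24.42
tcp_pos: [0.4359, 0.0794, 0.1499]
eef_rot: [-180.0, -0.0, 0.2]
contact_force: [0.6, 0.6, -0.3]
gripper_width: 0.0612
gripper_force: 0.0
```

```bash
python3 - <<'E'
from h import *
print(r.get_state()['tcp_pos'])
for n in('scene','wrist'):
    i=r.camera_info(n); im=r.capture(n); cv2.imwrite(f'pics/{n}6.png',im)
    for b in blobs(im,'yellow',40): print(n,np.round(b,1),*[np.round(plane(ray(n,b,i),z)[:2],4) for z in(.01,.062,.066)])
E
```

```text
[0.4358799  0.07937872 0.14985814]
scene [ 386.6  253.4 1058.   368.   233.    35.    40. ] [0.645  0.1973] [0.6711 0.1746] [0.6731 0.1729]
scene [409.2 211.8 224.  399.  205.   21.   15. ] [0.5653 0.2811] [0.5976 0.2519] [0.6001 0.2497]
wrist [284.3 229.6 896.  268.  212.   33.   36. ] [0.4161 0.0782] [0.4358 0.0784] [0.4373 0.0784]
wrist [2.140e+01 3.930e+01 2.662e+03 0.000e+00 2.000e+00 5.000e+01 6.900e+01] [0.5627 0.2699] [0.555  0.2343] [0.5544 0.2315]
```

View pics/scene6.png

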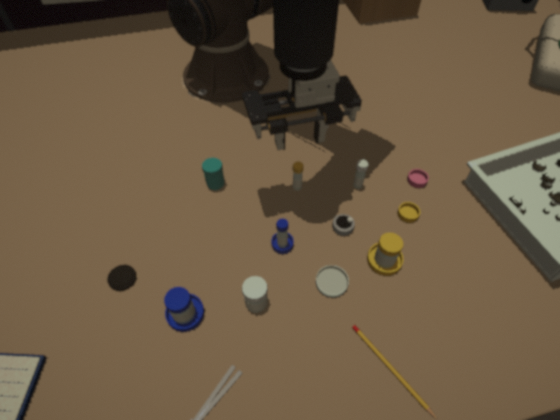

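Yellow wide stands in its stand at (387,253). The yellow slim is at about (0.4365, 0.079).

{"fn": "jog_arm", "kwargs": {"deltas": [[[0.4,0.1,-0.1,-2,0],[0.4,0,0,-2.5,0],[0.4,0,0,-2.5,0],[0.4,0,0,-2,0],[0.4,0,0,-0.8,0],[0.4,0,0,0,0],[0,0,0,0,0],[-0.4,0,0,0,0]]], "force": 15}}

```text
time_s: 25.52
tcp_pos: [0.4378, 0.0788, 0.0522]
eef_rot: [-180.0, -0.1, 0.2]
contact_force: [0.1, -0.4, 1.0]
gripper_width: 0.0469
gripper_force: 0.0
```

{"fn": "jog_arm", "kwargs": {"deltas": [[[-0.7,0,0,0,0],[-1,0,0,0,0],[-1,0,0,0,0],[-1,0,0,0,0],[-1,0,0,0,0]]]}}

```text
time_s: 26.15
tcp_pos: [0.4374, 0.0786, 0.0517]
eef_rot: [-180.0, -0.0, 0.2]
contact_force: [0.5, 0.2, 3.6]
gripper_width: 0.0212
gripper_force: 15.0
```

{"fn": "jog_arm", "kwargs": {"deltas": [[[-1,0,0,1.5,0],[-1,0,0,3,0],[-1,0,0,3,0],[-1,0,0,2.5,0],[-1,1.3,2,0,0],[-1,2.2,3.5,0,0],[-1,2.2,3.5,0,0],[-1,2.2,3.5,0,0]]]}}

```text
time_s: 27.15
tcp_pos: [0.5169, 0.2052, 0.1502]
eef_rot: [180.0, 0.1, 0.2]
contact_force: [0.4, -0.4, -0.1]
gripper_width: 0.0216
gripper_force: 15.0
```

{"fn": "jog_arm", "kwargs": {"deltas": [[[-1,2.2,3.5,0,0],[-1,1.6,2.5,0,0],[-1,1.0,1.6,0,0],[-1,0,0,0,0],[-1,0,0,0,0]]]}}

```text
time_s: 27.78
tcp_pos: [0.5637, 0.2789, 0.151]
eef_rot: [180.0, 0.1, 0.2]
contact_force: [-0.4, -1.9, -0.2]
gripper_width: 0.021
gripper_force: 15.0
```

```bash
python3 - <<'E'
from h import *
print(r.get_state()['tcp_pos'])
i=r.camera_info('wrist'); im=r.capture('wrist'); cv2.imwrite('pics/w7.png',im)
for b in blobs(im,'yellow',100): print(np.round(b,1),np.round(plane(ray('wrist',b,i),.01),4))
E
```

```text
[0.5636955  0.27894607 0.15097769]
[ 283.1  296.6 1120.5  257.   281.    53.    28. ] [0.4764 0.2779 0.01  ]
[ 283.2  204.5 2162.   257.   178.    53.    54. ] [0.5649 0.2782 0.01  ]
[ 407.8   92.3 7388.   357.    46.   105.    93. ] [0.6543 0.1838 0.01  ]
```

View pics/w7.png

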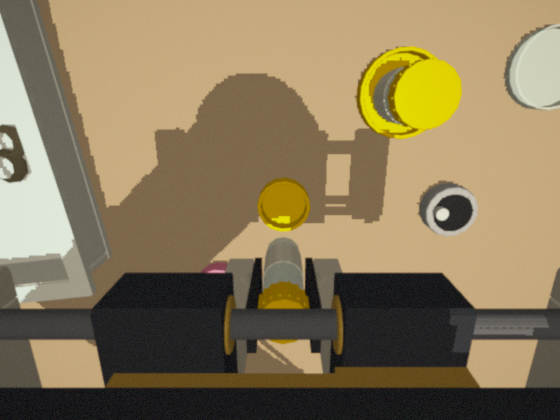

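{"fn": "jog_arm", "kwargs": {"deltas": [[[-1,0.1,0,-2,0],[-1,0,0,-2.5,0],[-1,0,0,-2.5,0],[-1,0,0,-1.3,0],[-1,0,0,-0.5,0],[-1,0,0,-0.2,0],[-1,0,0,-0.1,0],[-1,0,0,0,0]]]}}

```text
time_s: 28.82
tcp_pos: [0.5655, 0.2797, 0.0611]
eef_rot: [-180.0, -0.0, 0.2]
contact_force: [-0.6, 0.1, -0.0]
gripper_width: 0.0213
gripper_force: 15.0
```

{"fn": "jog_arm", "kwargs": {"deltas": [[[-1,0,0,-0.1,0],[-1,0,0,-0.1,0],[-1,0,0,0,0]]]}}

```text
time_s: 29.2
tcp_pos: [0.5652, 0.2795, 0.0585]
eef_rot: [180.0, 0.0, 0.2]
contact_force: [-1.0, 0.2, -0.9]
gripper_width: 0.0211
gripper_force: 15.0
```

{"fn": "jog_arm", "kwargs": {"deltas": [[[-1,0,0,-0.1,0],[-1,0,0,-0.1,0],[-1,0,0,0,0]]]}}

```text
time_s: 29.58
tcp_pos: [0.5652, 0.2795, 0.0564]
eef_rot: [180.0, 0.0, 0.2]
contact_force: [0.1, -0.3, -0.8]
gripper_width: 0.0211
gripper_force: 15.0
```

{"fn": "jog_arm", "kwargs": {"deltas": [[[-1,0,0,-0.1,0],[-1,0,0,0,0],[-1,0,0,0,0]]]}}

```text
time_s: 29.95
tcp_pos: [0.5654, 0.2796, 0.0558]
eef_rot: [-180.0, -0.0, 0.2]
contact_force: [-0.2, 0.4, 1.1]
gripper_width: 0.0215
gripper_force: 15.0
```

{"fn": "jog_arm", "kwargs": {"deltas": [[[-1,0,0,-0.05,0],[-1,0,0,0,0],[-1,0,0,0,0]]]}}

```text
time_s: 30.32
tcp_pos: [0.5656, 0.2797, 0.0557]
eef_rot: [-180.0, -0.1, 0.2]
contact_force: [-0.7, -0.6, 5.7]
gripper_width: 0.0216
gripper_force: 15.0
```

{"fn": "jog_arm", "kwargs": {"deltas": [[[-0.4,0,0,0,0],[-0.3,0,0,0,0],[-0.1,0,0,0,0],[0,0,0,1,0],[0,0,0,3,0],[0,0,0,3,0],[0,0,0,3,0],[0,0,0,2,0]]]}}

```text
time_s: 31.32
tcp_pos: [0.5657, 0.2798, 0.1776]
eef_rot: [-179.9, -0.1, 0.2]
contact_force: [0.3, -0.5, 0.1]
gripper_width: 0.0437
gripper_force: 0.0
```

{"fn": "jog_arm", "kwargs": {"deltas": [[[0,-1,1,2,0],[0,-2,2,2,0],[0,-2,3,2,0],[0,-1,3,0,0],[0,0,3,0,0],[0,0,3,0,0],[0,0,2,0,0],[0,0,0,0,0]]]}}

```text
time_s: 32.33
tcp_pos: [0.5051, 0.4505, 0.2348]
eef_rot: [180.0, 0.0, 0.2]
contact_force: [0.0, 0.2, -0.7]
gripper_width: 0.0441
gripper_force: 0.0
```

```bash
python3 - <<'E'
from h import *
a=r.capture('scene');b=r.capture('top')
cv2.imwrite('pics/fin.png',np.hstack([cv2.resize(a[130:350,130:450],(400,275)),cv2.resize(b[100:320,110:430],(400,275))]))
E
```

```text
(no output)
```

View pics/fin.png

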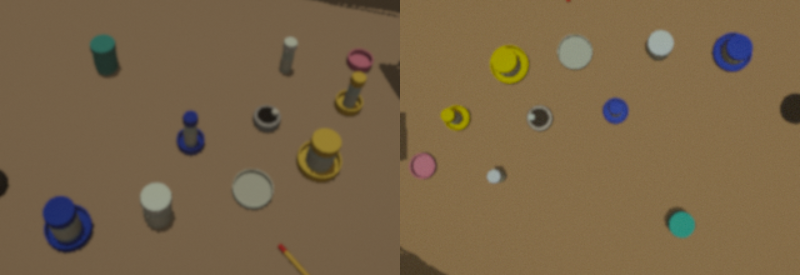

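All four vials stand upright in their stands: blue wide at (65,220), blue slim at (190,135), yellow wide at (322,150) and yellow slim at (352,95) in the left half. The white vials are where they were.

```bash
python3 -c "
from plant import r
print(r.close_job())"
```

```text
the job is handed in; nothing more can be done
None
```

All four coloured vials stand upright in their matching stands, the white-capped vials and look-alikes were left alone, and I handed the job in at about 32 s (no verdict was returned).

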